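Lock the jam nut on the glass-strip jig

TASK

Lock the stop post of the glass-strip jig: slide the spanner that fits fully home on the lower nut with its handle beside the stop peg, so that the nut cannot turn, then swing the jam nut's lever clockwise (seen from above) until it pulls firmly tight, about 7 N at the lever's upright pin, no harder than 8.5 N. Ease the jaw on gently, never ramming the nut, and keep the lower nut from turning with the lever. Finally draw the spanner off, leave it lying flat well clear of the nut, and leave the other things where they are.

Things in the scene. Friction and masses are not known exactly. Their poses are not given: they have to be found in the camera images.
- jig: Fixed jig on the mat (mat top 4 mm above the table): aluminium plate 130 mm (x) by 190 mm (y), 8 mm thick, y from -60 to +130 mm. Origin: on the axis of the upright stud (18 mm diameter, top at 66 mm), at the plate's underside; z up. A black fence 12 mm high stands along y -52 mm. The spanner goes on with its handle along jig +y, lying on the plate.
- stud (a point): Point on the stud's axis at the plate's top face (8 mm above the jig's origin).
- stop_peg (a point): Centre of the top of the stop peg fixed on the plate (14 mm diameter, 22 mm high) at jig x +22, y +105 mm. The fitted spanner's handle lies on its -x side, 5 mm clear when along jig +y; when the lower nut is dragged clockwise the handle comes against the peg and the nut is held.
- lower_nut (a joint): Turn of the lower nut in rad, positive clockwise from above. Steel hexagon, 30 mm across flats, 15 mm high, 0.5 mm above the plate. At 0 two flats face jig +x and -x and a corner points to jig +y; starts within 0.05 of 0. Not held, it turns with the jam nut, which then never gets tight. It may give 0.5 rad from its start, no more (slack taken up by spanner and peg is less).
- nut_corner (a point): Mid-height point on the lower nut's corner that points to jig +y, 17.3 mm from the stud's axis; turns with the nut.
- lock_washer (a joint): How far the jam nut has bitten down on the lower nut, rad, through the dark washer between them: 0 while loose, grows as the lever is turned clockwise after seating. 0.10 to 0.28 is firmly tight (about 6 to 8.5 N at the lever pin), over 0.32 overtightened. It stays when released.
- lever_pin (a point): Middle of the black upright pin (14 mm diameter, 40 mm long) on the end of the jam nut's steel lever. Pin axis 70 mm from the stud's axis; pin from 44 to 83 mm above the jig's origin, this point at 63.5; lever bar top at 44.5 mm. Starts towards jig +x, 26 deg to the +y side to 12 deg to the -y side. Push it or cage it loosely: clamped hard it drags and the pull reads too high.
- jam_lever: The jam nut with its lever, above the lower nut and washer; origin on the stud's axis 27.5 mm above the jig's origin. Turns clockwise from above. It runs light (under 1 N at the pin) for 0.4 to 1.0 rad, not known which, until it seats, then takes 4.5 N at the pin and 14 N more per rad. With the spanner's slack the whole swing is at most 1.7 rad.
- spanner: The loose fitting spanner, steel, 10 mm thick, 205 mm from jaw centre to tail: open jaw 32.6 mm wide between parallel prongs with rounded tips, head 51 mm wide, straight handle 20 mm wide. Origin: the jaw's centre on its underside; x points out of the jaw's mouth, handle along -x (from -32 to -205 mm), z up. Prongs reach 12.6 mm past the origin; the jaw's bottom is 17.8 mm behind it. Mass 0.18 to 0.35 kg.
- jaw (a point): Centre of the spanner's jaw at mid thickness; on the stud's axis (within 4 mm) when the spanner is fully home; over 45 mm from that axis when it is well clear.
- spanner_grip (a point): Point on the spanner's handle 150 mm from the jaw's centre, at mid thickness (5 mm above its underside), a good place to grip across the 20 mm width, clear of the peg.
- small_spanner: Bystander: similar loose spanner of the same length whose jaw is only 20 mm wide (head 38 mm), too small. Origin as for the other. It and the fitting one may lie in either place.
- card_box: Bystander: small pale box 60 x 90 x 22 mm, origin centre of underside.
- glass_tile: Bystander: glass 50 x 60 x 6 mm, origin centre of underside.
- glass_strip: Bystander: glass 120 x 30 x 6 mm, origin centre of underside.
- glass_pane: Bystander: glass 150 x 110 x 6 mm, origin centre of underside.
- glass_offcut: Bystander: glass 40 x 80 x 6 mm, origin centre of underside.
- glass_cutter: Bystander: dark pencil-like cutter 125 mm long, 12 mm thick, lying along its x, origin near its middle on the underside.
- jar: Fixed clear jar 80 mm wide, 100 mm high with cutters standing in it to 145 mm, origin centre of underside.

How it is judged (in metres and radians):
On the way, in this order (a step that is already met when the one before it is completed fails the run):
1. the spanner is fully home on the lower nut, flat on the plate, jaw centre within 4 mm of the stud's axis (horizontal distance between jaw and stud below 0.004 m and z of jaw in the frame of stud below 0.01 m and angle between spanner's own z axis and vertical below 0.08 rad), for 0.2 s.
2. with the spanner still on the lower nut, the jam nut is tight (lock washer past 0.10 rad) (value of joint lock_washer above 0.1 rad and horizontal distance between jaw and stud below 0.008 m and z of jaw in the frame of stud below 0.012 m), for 0.2 s.
At the end, for the whole second after the job is handed in: The jam nut stays tight (lock washer 0.09 to 0.32 rad), the lower nut has turned no more than 0.5 rad from its start, and the spanner lies flat and at rest on the plate or mat with its jaw centre over 45 mm from the stud's axis (value of joint lock_washer between 0.09 and 0.32 rad and horizontal distance between jaw and stud above 0.045 m and angle between spanner's own z axis and vertical below 0.12 rad and height (world z) of spanner below 0.02 m and linear speed of spanner below 0.02 m/s and distance of nut_corner from where it was at the start of the episode below 0.0086 m); the robot touches nothing.
It fails at once if the jam nut is overtightened (lock washer past 0.32 rad) (value of joint lock_washer above 0.32 rad).
It fails at once if the lower nut turns more than 0.5 rad from its start (distance of nut_corner from where it was at the start of the episode above 0.0086 m).
It fails at once if a bystander is pushed more than 20 mm (distance of any of small_spanner, card_box, glass_tile, glass_strip, glass_pane, glass_offcut, glass_cutter from where it was at the start of the episode above 0.02 m).
It fails at once if the spanner is rammed or forced against the jig (over 80 N) (contact force between spanner and jig above 80 N).
It also fails if it takes over 72 s, if anything falls off the work surface, if the arm or the gripper's body presses on something with over 40 N, if the wrist force passes 120 N, or if a joint passes its speed limit or range.

ROBOT

A 7-joint arm with a two-finger parallel gripper is mounted at the origin on the work surface. World frame = base frame: x ahead of the robot, y to its left, z up, the work surface at z = 0. Lengths are in mm, angles in rad, forces in N, time in s.
With the tool pointing down it reaches from about 400 to 875 mm from the base axis. Payload 19.3 kg.
Tool frame: the origin (TCP) lies at the very end of the fingers, on their centre line; the grasp point (between the pads) lies 19 mm behind it (grip_point_offset is the z of the grasp point in the tool frame, in mm); z points along the fingers, x is the direction in which the jaws open and shut, and the axes are right-handed (so a half turn about z gives the same grasp; the last joint's range is limited). The gripper opens to 85 mm and grips with 20 to 120 N. Pads are 22 mm wide; open, the fingers measure 114 mm over their backs; the gripper's body (76 mm by 85 mm) begins 54 mm behind the grasp point. The pads swing forward as they close: fully open they stand 13 mm farther back than shut.
Start: joints at [-1.274, 0.521, -0.036, 1.599, 0.021, 1.021, -0.113], TCP at [224.162, 583.409, 231.291] pointing down, gripper open.
Joint ranges: [-2.91, 2.91], [-0.3, 2.13], [-1.5, 1.42], [0.17, 2.43], [-1.26, 4.41], [0.16, 1.93], [-2.52, 2.52]. Speed limits (rad/s): [1.89, 1.89, 2.39, 2.39, 3.01, 3.01, 3.01].

INTERFACE

Orientations are given as a 3x3 rotation matrix whose columns are the frame's x, y, z axes.
In Python, from workcell import movep, movel, goto_joints, open_gripper, clamp, wait, inverse_kinematics, read_state, camera, PlanningError, finish_job, grip_point_offset gives the robot as it stands. Calls block until the motion is done:
- movep(position, orientation): joint-space move of the TCP to a pose.
- movel(position, frame=None, max_speed=150, guard=None): straight line of the TCP; frame=None keeps the orientation; max_speed is the mean speed in mm/s. With guard (N) it stops when the force on the tool has changed by that much, and returns True; else False.
- goto_joints(angles): joint-space move.
- open_gripper() and clamp(): open the fingers fully, or close them until they stop; the grip force is fixed at half the most.
- wait(seconds).
- inverse_kinematics(position, orientation): joint angles nearest the present ones, or None.
- read_state(): the state.
- camera(name): name is "scene" or "top" or "wrist"; returns a dict with "image" (400x640x3 uint8, blue, green, red), "range_z" (400x640 float32, mm along the optical axis (not along the pixel's ray), 0 where there is no reading), "fx", "fy", "cx", "cy" (pixels), "cam_to_world" (4x4, takes a point from camera to world coordinates). Camera axes: x right, y up, looking along -z (the intrinsics and any distortion apply to the point x, -y, -z); pixel columns grow to the right and rows downward; lengths in mm; the calibration is good to about 2 mm. A picture is of the moment at which its call begins.
A pose or a line that the arm cannot do raises PlanningError and nothing moves.
- finish_job(): hands the job in, once; it reports no verdict.
The state is a dict: "time": time; "qpos": joint angles; "qvel": joint speeds; "joint_efforts": joint torques, N m; "eef_pos": TCP position; "tool_rot": TCP orientation; "ft_force": force on the tool from outside, world axes, zero at the start; "torque": the same for the moment, N m; "finger_gap": finger opening in mm.
Only numpy, scipy, OpenCV 4.12 (cv2) and the standard library are available. Lean on these libraries where they do the work, as an engineer would, in place of code of your own. Each camera call takes 0.05 s, during which the arm holds its last target.

## Working session

There is one attempt and no reset: what is moved stays moved. The work goes in short steps, each a Python script; the robot and the scene stay as the last script left them, time stands still between calls to the robot, and variables do not carry over. Pictures are saved under pics/ and viewed, and the job is handed in when it is done.

```bash
ls; mkdir -p pics; python3 - <<'E'
from workcell import *
import cv2,numpy as np,pickle
s=read_state(); print(s['time'],s['eef_pos'],s['finger_gap'],s['ft_force'],grip_point_offset)
for n in ['top','scene','wrist']:
    c=camera(n); cv2.imwrite(f'pics/{n}0.png',c['image']); pickle.dump(c,open(f'{n}0.pkl','wb'))
    print(n,c['fx'],c['fy'],c['cx'],c['cy'],np.round(c['cam_to_world'],3).tolist(),[k for k in c])
E
```

```text
pics
0.0 [224.04630542 583.10819562 230.72126379] 85.5166212798804 [ 0.15943908  0.50489248 -0.40226381] -18.700000000000003
top 460.6812147793547 460.6812147793547 324.1558120568104 206.3887807323529 [[0.024, 0.993, -0.114, 481.639], [-1.0, 0.025, 0.007, 14.699], [0.009, 0.114, 0.993, 1254.564], [0.0, 0.0, 0.0, 1.0]] ['image', 'range_z', 'fx', 'fy', 'cx', 'cy', 'cam_to_world']
scene 446.354755466108 446.354755466108 312.53463559332147 198.84176268705718 [[0.081, -0.666, 0.741, 1468.014], [0.997, 0.044, -0.069, -59.09], [0.013, 0.744, 0.668, 861.889], [0.0, 0.0, 0.0, 1.0]] ['image', 'range_z', 'fx', 'fy', 'cx', 'cy', 'cam_to_world']
wrist 347.68771852867116 347.68771852867116 327.41325539827073 195.51181854796306 [[0.359, -0.889, -0.285, 150.777], [0.933, 0.342, 0.111, 611.834], [-0.001, -0.306, 0.952, 372.828], [0.0, 0.0, 0.0, 1.0]] ['image', 'range_z', 'fx', 'fy', 'cx', 'cy', 'cam_to_world']
```

View pics/top0.png

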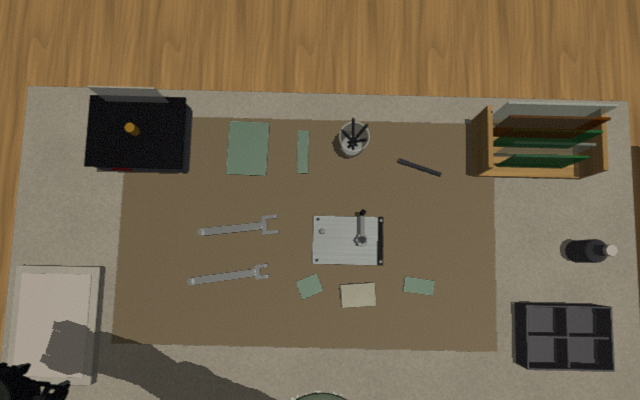

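View pics/scene0.png

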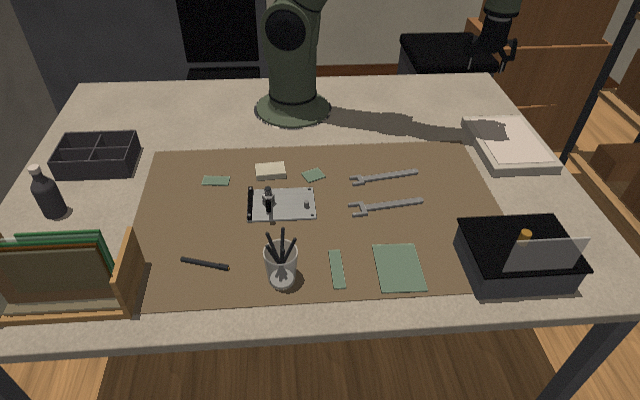

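View pics/wrist0.png

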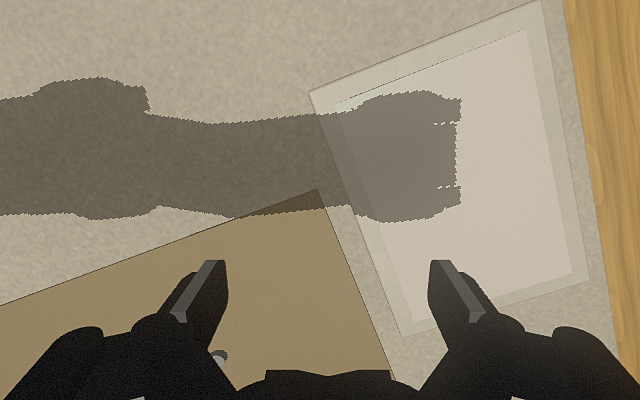

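```bash
cat > h.py <<'E'
import numpy as np,cv2,pickle
def px2w(c,u,v,z):
    """pixel -> world at plane height z"""
    d=np.array([(u-c['cx'])/c['fx'],-(v-c['cy'])/c['fy'],-1.0])
    M=c['cam_to_world'];o=M[:3,3];r=M[:3,:3]@d
    return o+r*(z-o[2])/r[2]
def w2px(c,p):
    M=c['cam_to_world'];q=M[:3,:3].T@(np.asarray(p,float)-M[:3,3])
    return np.array([c['cx']+c['fx']*q[0]/-q[2],c['cy']-c['fy']*q[1]/-q[2]])
def cloud(c):
    z=c['range_z'].astype(float);v,u=np.mgrid[:z.shape[0],:z.shape[1]]
    P=np.stack([(u-c['cx'])/c['fx']*z,-(v-c['cy'])/c['fy']*z,-z],-1)
    M=c['cam_to_world'];W=P@M[:3,:3].T+M[:3,3];W[z==0]=np.nan
    return W
E
python3 - <<'E'
from h import *
c=pickle.load(open('top0.pkl','rb'))
im=c['image']
cv2.imwrite('pics/topz1.png',cv2.resize(im[195:315,180:280],None,fx=6,fy=5,interpolation=cv2.INTER_CUBIC)[:600,:800])
cv2.imwrite('pics/topz2.png',cv2.resize(im[200:275,300:400],None,fx=8,fy=8,interpolation=cv2.INTER_CUBIC))
for n,u,v,z in [('platecorners',313,217,12),('',383,217,12),('',383,265,12),('',313,265,12),('pin',362,212,87),('peg',322,231,34),('big tail',200,232,14),('big head',268,226,14),('small head',258,271,14)]:
    print(n,px2w(c,u,v,z).round(1))
W=cloud(c)
for (u,v) in [(322,231),(340,250),(362,212),(361,240),(250,290),(230,231),(266,220),(360,225)]: print(u,v,W[v,u].round(1))
E
```

```text
platecorners [594.7  35.9  12. ]
 [ 599.3 -153.8   12. ]
 [ 470.2 -154.9   12. ]
 [465.8  32.5  12. ]
pin [603.7 -89.9  87. ]
peg [556.   10.7  34. ]
big tail [546.6 338.3  14. ]
big head [567.2 156.4  14. ]
small head [446.5 178.5  14. ]
322 231 [555.9  10.7  35.7]
340 250 [507.5 -39.    9.5]
362 212 [603.9 -90.   85.5]
361 240 [533.1 -89.7  71.4]
250 290 [3.952e+02 1.998e+02 1.000e-01]
230 231 [551.4 258.5  11.6]
266 220 [583.2 162.4  14.4]
360 225 [573.6 -88.9  44.4]
```

View pics/topz1.png

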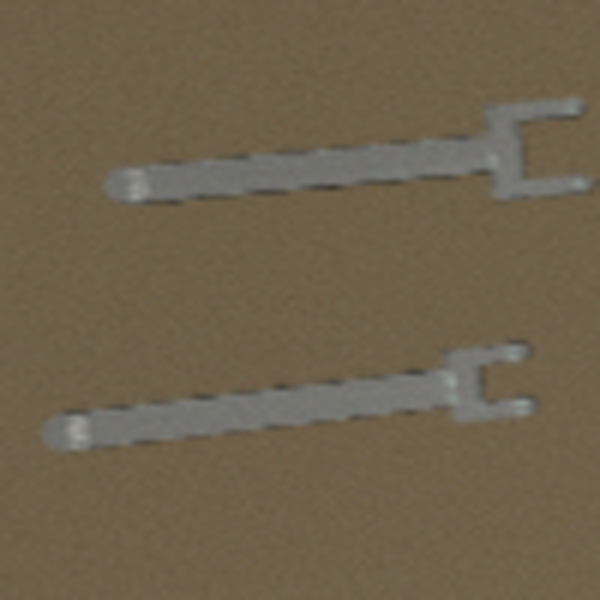

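View pics/topz2.png

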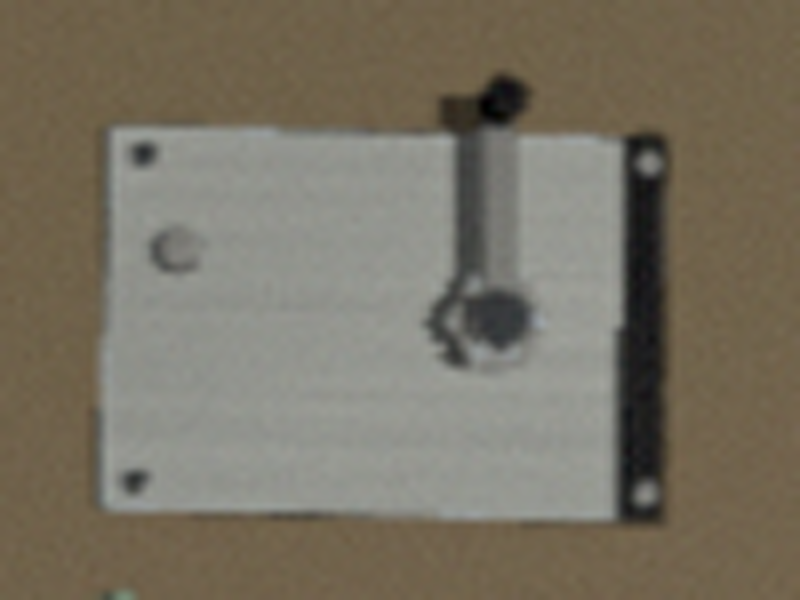

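```bash
cat >> h.py <<'E'
def Rdown(a,flip=False):
    """tool down; tool x along world dir angle a"""
    x=np.array([np.cos(a),np.sin(a),0]);z=np.array([0,0,-1.]);y=np.cross(z,x)
    return np.stack([x,y,z],1)
E
python3 - <<'E'
from workcell import *
from h import *
s=read_state(); R=np.array(s['tool_rot']); print(R.round(3))
c=pickle.load(open('wrist0.pkl','rb')); M=c['cam_to_world']
print((R.T@M[:3,:3]).round(3),(R.T@(M[:3,3]-s['eef_pos'])).round(1))
for a in (0,np.pi,np.pi/2,-np.pi/2):
    print(a,inverse_kinematics([555,0,200],Rdown(a)))
E
```

```text
[[ 0.359  0.933 -0.   ]
 [ 0.933 -0.359 -0.001]
 [-0.001  0.    -1.   ]]
[[ 1.     0.001  0.   ]
 [ 0.001 -0.952 -0.306]
 [ 0.     0.306 -0.952]] [   0.3  -78.7 -142. ]
0 [-0.47456298  0.49774551  0.51379899  1.83913872 -0.30825989  0.88423479
  0.18494061]
3.141592653589793 [-0.84236984  0.81901525  1.22675275  1.85468951 -0.86455228  1.12872533
 -2.43145627]
1.5707963267948966 [-0.24277644  0.45427081  0.18517137  1.8274113  -0.10594933  0.86944668
  1.56328981]
-1.5707963267948966 [-0.60499298  0.55010664  0.71617027  1.84518372 -0.44821951  0.91400912
 -1.25190515]
```

```bash
python3 - <<'E'
from workcell import *
from h import *
def snap(n):
    c=camera('wrist');c['s']=read_state();pickle.dump(c,open(n+'.pkl','wb'));cv2.imwrite(f'pics/{n}.png',c['image']);return c
movep([545,150,190],Rdown(0)); wait(0.3)
c=snap('w1'); print(c['s']['time'],c['s']['eef_pos'],np.round(c['s']['qpos'],2))
movel([545,0,190]); wait(0.3)
c=snap('w2'); print(c['s']['time'],c['s']['eef_pos'],c['s']['ft_force'])
E
```

```text
2.45 [544.94301253 150.20789522 189.97229817] [-0.67  0.51  0.41  1.82 -0.26  0.87 -0.13]
3.95 [5.45025861e+02 2.88235301e-01 1.89989613e+02] [-0.60234772  0.64923886  0.53983379]
```

View pics/w1.png

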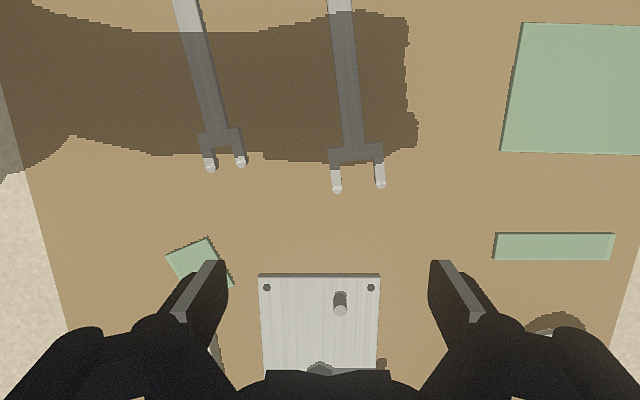

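View pics/w2.png

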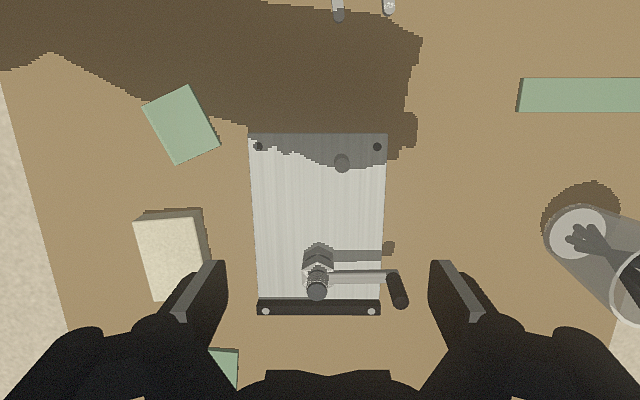

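```bash
python3 - <<'E'
from h import *
c=pickle.load(open('w2.pkl','rb'));im=c['image']
cv2.imwrite('pics/w2z.png',cv2.resize(im[122:322,235:415],None,fx=4,fy=3,interpolation=cv2.INTER_CUBIC))
c=pickle.load(open('w1.pkl','rb'));im=c['image']
cv2.imwrite('pics/w1z.png',cv2.resize(im[0:200,310:400],None,fx=6,fy=3,interpolation=cv2.INTER_CUBIC))
E
```

```text
(no output)
```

View pics/w2z.png

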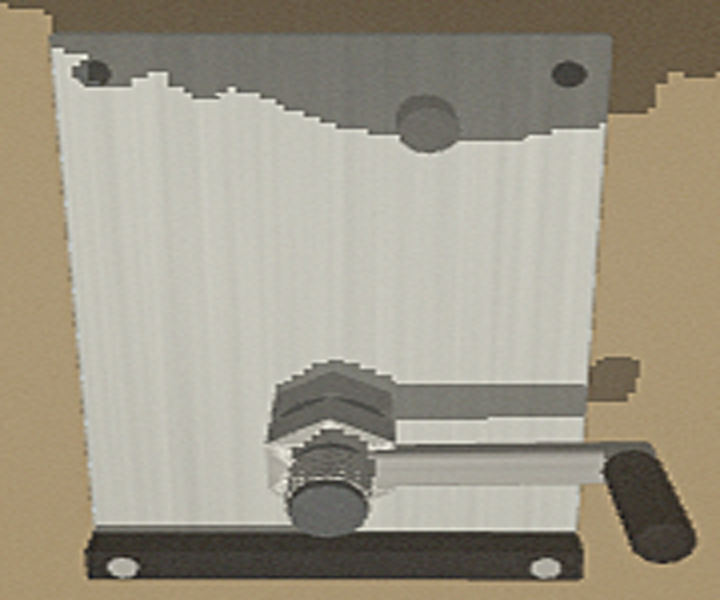

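View pics/w1z.png

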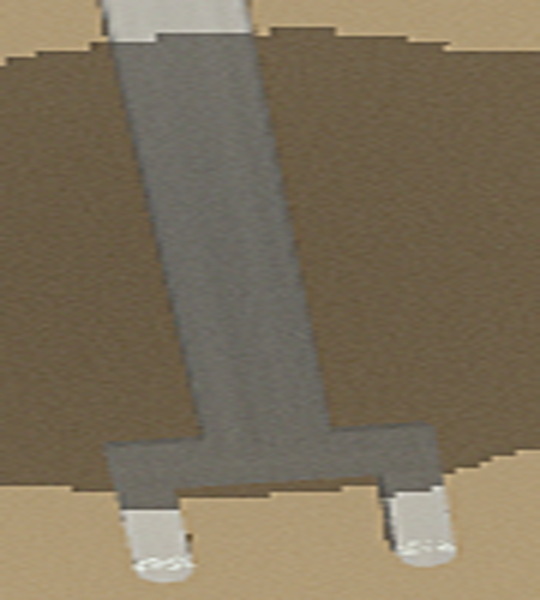

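```bash
python3 - <<'E'
from h import *
from scipy.optimize import least_squares
c=pickle.load(open('w2.pkl','rb'))
f=lambda x,y:(235+(x+.5)/4-.5,122+(y+.5)/3-.5)
pts=[((428.5,131),(22,105,30)),((328,508),(0,0,66)),((50,36),(-65,130,8)),((611,36),(65,130,8))]
for p,q in pts: print(q,px2w(c,*f(*p),q[2]+4).round(2))
def T(p,q): 
    ca,sa=np.cos(p[2]),np.sin(p[2]);return np.array([p[0]+ca*q[0]-sa*q[1],p[1]+sa*q[0]+ca*q[1],q[2]+4])
# edge slopes
def res(p):
    r=[]
    for a,q in pts: r+=list(w2px(c,T(p,q))-f(*a))
    for a,x in [((93,515),-65),((578,515),65),((70,270),-65),((595,270),65)]:
        w=px2w(c,*f(*a),12); d=w[:2]-p[:2]; xl=np.cos(p[2])*d[0]+np.sin(p[2])*d[1]; r.append((xl-x)/.9)
    return np.array(r)
o=least_squares(res,[533,-90,0]);print('jig',o.x,o.fun.round(2))
# pin top
print('pin top',px2w(c,*f(665,540),87).round(1))
pin=px2w(c,*f(665,540),87)[:2]-o.x[:2]; print('r',np.hypot(*pin),'ang',np.arctan2(pin[1],pin[0])-o.x[2])
W=cloud(c)
for p in [(428,131),(328,508),(200,300),(665,540)]:
    u,v=f(*p);print(W[round(v),round(u)].round(1))
# spanner
c=pickle.load(open('w1.pkl','rb'))
g=lambda x,y:px2w(c,310+(x+.5)/6-.5,(y+.5)/3-.5,14)[:2]
L0,L1,R0,R1=g(113,45),g(205,437),g(253,45),g(330,430)
print('handle widths', [np.linalg.norm(a-b) for a,b in((L0,R0),(L1,R1))])
for a,b in((L0,L1),(R0,R1)): d=b-a; print('dir',d, np.arctan2(d[1],d[0]))
tl,tr=g(163,581),g(428,564); print('tips',tl,tr,np.linalg.norm(tl-tr))
hl,hr=g(105,445),g(433,425); print('head back corners',hl,hr,np.linalg.norm(hl-hr))
W=cloud(c); print(W[100,345],W[20,345],W[80,300])
E
```

```text
(22, 105, 30) [557.35  11.2   34.  ]
(0, 0, 66) [535.43 -92.09  70.  ]
(-65, 130, 8) [471.35  35.77  12.  ]
(65, 130, 8) [599.62  35.77  12.  ]
jig [ 5.35331336e+02 -9.36872705e+01 -6.79006421e-04] [ 0.06 -0.11 -0.09  1.59 -1.07 -0.65  0.91 -0.55  0.6  -0.62  0.57 -0.74]
pin top [605.1 -91.   87. ]
r 69.82114763666415 ang 0.03848103089037203
[557.6  11.3  33. ]
[535.7 -93.2  68.3]
[502.8 -51.2  12.2]
[605.3 -91.5  86.8]
handle widths [np.float64(19.206508584879156), np.float64(19.179714270572127)]
dir [  14.16754856 -107.97436231] -1.4403294998516816
dir [  14.02031386 -105.82594486] -1.4390787406782328
tips [553.66685741 129.11698845] [595.75151362 134.7850972 ] 42.46464111077547
head back corners [544.41282366 172.86042605] [594.43364142 178.99756231] 50.39589915094663
[560.33697676 215.42044454  12.12435478] [559.30824964 279.49057409  12.97678303] [520.11690085 232.36366008   3.27941501]
```

```bash
python3 - <<'E'
from workcell import *
from h import *
R=Rdown(0.131)
movep([553.4,293.1,90],R)
r=movel([553.4,293.1,6.5],max_speed=80,guard=15); s=read_state();print(r,s['eef_pos'],s['ft_force'],s['time'])
clamp(); s=read_state();print(s['eef_pos'],s['finger_gap'],s['ft_force'],s['time'])
movel([553.4,293.1,75],max_speed=100); wait(.2)
s=read_state();print(s['eef_pos'],s['finger_gap'],s['ft_force'],s['torque'],s['time'])
c=camera('wrist');pickle.dump(c,open('w3.pkl','wb'));cv2.imwrite('pics/w3.png',c['image'])
c=camera('top');pickle.dump(c,open('t3.pkl','wb'));W=cloud(c)
cv2.imwrite('pics/t3.png',cv2.resize(c['image'][190:300,170:300],None,fx=6,fy=5,interpolation=cv2.INTER_CUBIC))
E
```

```text
False [553.68444782 293.26274866   7.02254196] [0.03627765 0.53047604 0.33977929] 6.325
[553.52815696 293.19607165   6.8618821 ] 17.963768277400863 [-1.88546053  0.03124544  5.12209318] 6.95
[553.14764743 292.90004495  74.38061391] 18.219903025184045 [-0.1164781  -0.12149228 -1.89184427] [ 0.17781444  0.01765153 -0.00901083] 7.9833
```

View pics/w3.png

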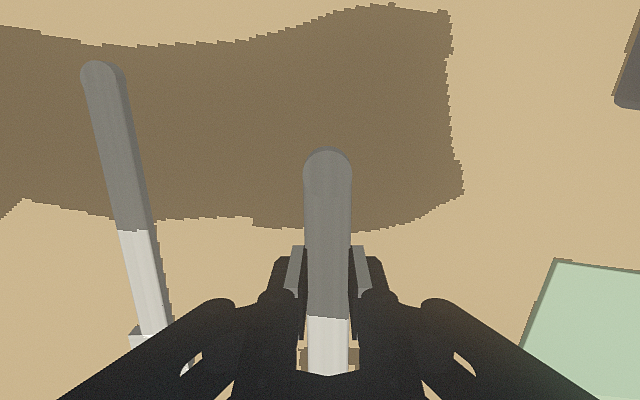

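View pics/t3.png

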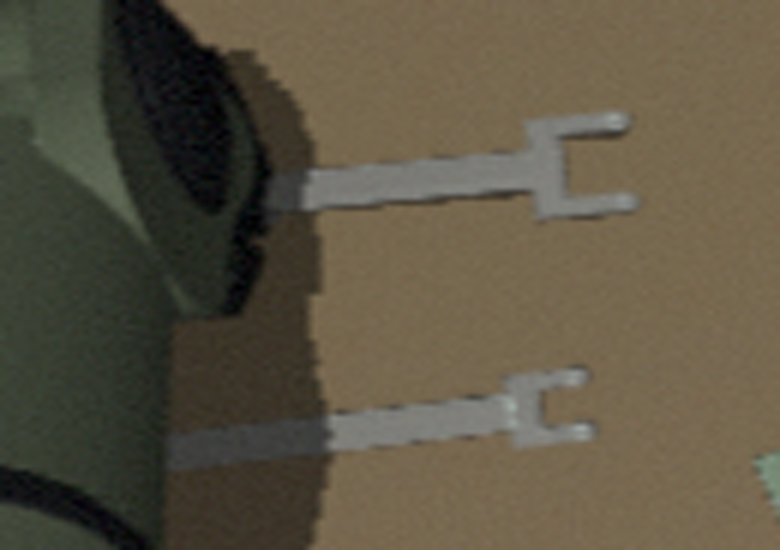

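```bash
python3 - <<'E'
from h import *
c=pickle.load(open('w3.pkl','rb'));W=cloud(c)
R=Rdown(0.131);p=np.array([553.15,292.9,74.4])
for v in (150,155,165,180,200,220,240,290,310,330,350,365):
    q=(W[v,320:335].reshape(-1,3)-p)@R; print(v,q.mean(0).round(1))
c=pickle.load(open('t3.pkl','rb'));W=cloud(c)
for x,y in [(320,188),(400,181),(500,170),(550,190),(545,140),(590,122),(590,206)]:
    u,v=170+x/6,190+y/5; q=(W[round(v),round(u)]-p)@R; print(round(u),round(v),q.round(1))
E
```

```text
150 [ -0.2 -54.   -6.2]
155 [ -0.2 -52.3  -7.3]
165 [ -0.2 -48.2  -6.8]
180 [ -0.2 -42.   -7. ]
200 [ -0.3 -33.5  -7. ]
220 [ -0.3 -24.7  -6.8]
240 [ -0.3 -15.5  -6.7]
290 [-0.3  9.3 -6.3]
310 [nan nan nan]
330 [-0.3 31.1 -6.1]
350 [-0.3 42.6 -6.1]
365 [nan nan nan]
223 228 [-1.9 28.8 -1.1]
237 226 [-1.2 65.8 -7.1]
253 224 [ 1.000e-01  1.059e+02 -1.500e+00]
262 228 [-13.  128.5  -7.1]
261 218 [ 13.2 127.7  -2.1]
268 214 [ 21.3 146.8  -4.7]
268 231 [-21.9 142.5  -2.9]
```

```bash
python3 - <<'E'
from workcell import *
from h import *
R=Rdown(0)
movel([535.5,106,75],frame=R,max_speed=150)
r=movel([535.5,106,18.5],max_speed=60,guard=8);wait(.2)
s=read_state();print(r,s['eef_pos'],s['ft_force'],s['torque'],s['time'])
for n in('top','wrist','scene'):
    c=camera(n);pickle.dump(c,open(n+'4.pkl','wb'));cv2.imwrite(f'pics/{n}4.png',c['image'])
    if n=='top': cv2.imwrite('pics/t4.png',cv2.resize(c['image'][200:275,290:390],None,fx=8,fy=8,interpolation=cv2.INTER_CUBIC))
    if n=='scene': cv2.imwrite('pics/s4.png',cv2.resize(c['image'][170:240,230:360],None,fx=6,fy=6,interpolation=cv2.INTER_CUBIC))
E
```

```text
False [535.67746161 106.09779865  18.80067524] [ 0.22134788 -0.37498385 -2.09484831] [ 0.13019587 -0.00042754  0.0300836 ] 10.775
```

View pics/t4.png

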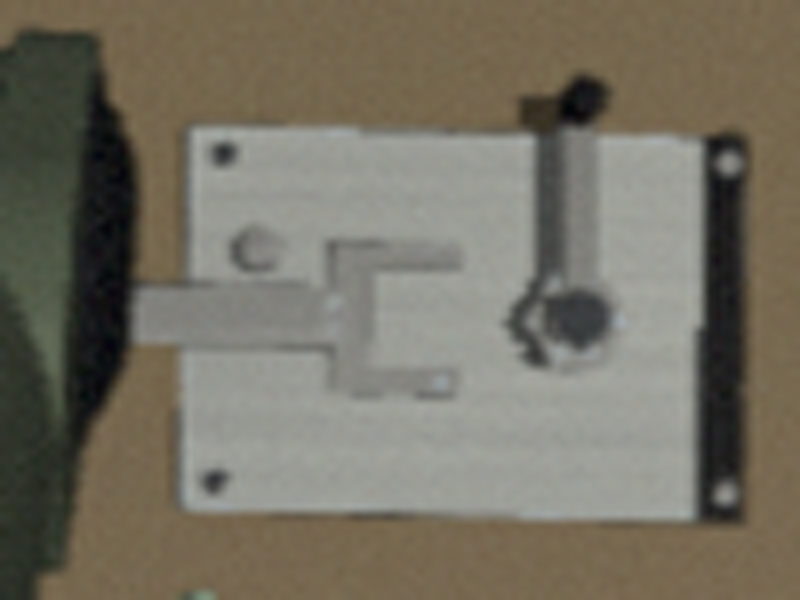

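View pics/s4.png

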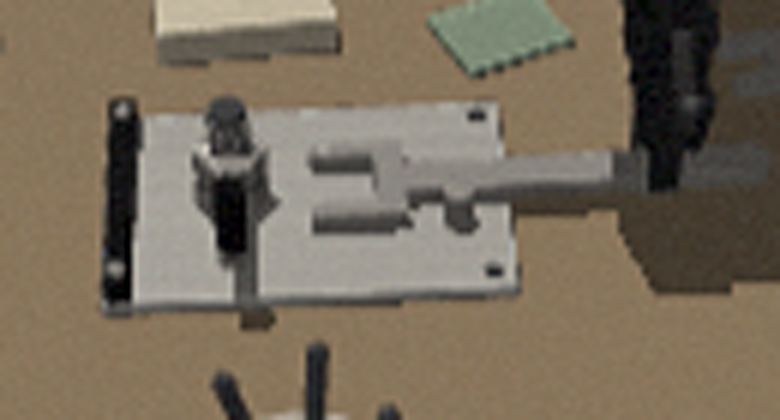

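View pics/wrist4.png

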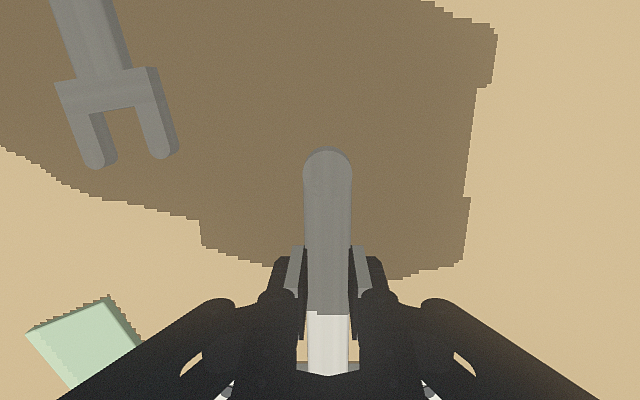

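```bash
python3 - <<'E'
from h import *
c=pickle.load(open('top4.pkl','rb'))
f=lambda x,y,z:px2w(c,290+(x+.5)/8-.5,200+(y+.5)/8-.5,z).round(1)
print('prongmid',f(455,(243+395)/2,23),'prong edges',f(440,243,23),f(440,395,23),'handle mid',f(200,(285+347)/2,23))
print('tip',f(462,319,23))
print('stud',f(578,319,70),'pin',f(586,97,87),'peg',f(256,248,34))
print('plate edges',f(450,130,12),f(450,519,12))
E
```

```text
prongmid [535.7 -55.1  23. ] prong edges [561.  -49.6  23. ] [510.4 -50.6  23. ] handle mid [534.7  30.   23. ]
tip [535.8 -57.4  23. ]
stud [534.6 -91.9  70. ] pin [604.6 -91.9  87. ] peg [557.1  11.9  34. ]
plate edges [600.1 -52.9  12. ] [469.4 -55.3  12. ]
```

```bash
python3 - <<'E'
from workcell import *
from h import *
r=movel([535.2,78,17.8],max_speed=60,guard=8);s=read_state();print(r,s['eef_pos'],s['ft_force'],s['torque'],s['time'])
if not r:
    r=movel([535.2,56.0,17.8],max_speed=25,guard=8);s=read_state();print(r,s['eef_pos'],s['ft_force'],s['torque'],s['time'])
c=camera('top');pickle.dump(c,open('top5.pkl','wb'))
cv2.imwrite('pics/t5.png',cv2.resize(c['image'][200:275,290:390],None,fx=8,fy=8,interpolation=cv2.INTER_CUBIC))
E
```

```text
False [535.23772937  77.95712461  17.80257768] [-0.26539269  0.31837542 -1.82624588] [0.12991802 0.02047722 0.01502076] 11.5417
False [535.16640328  56.13206386  17.78210588] [-0.35187008  0.98683159 -3.27020944] [ 0.31704727 -0.01096614 -0.0170925 ] 12.575
```

View pics/t5.png

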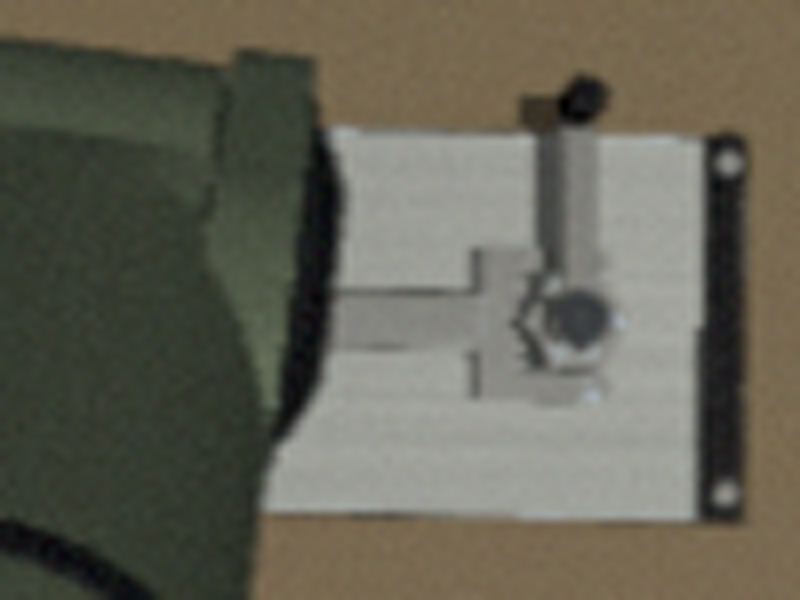

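```bash
python3 - <<'E'
from workcell import *
from h import *
c=pickle.load(open('top5.pkl','rb'))
f=lambda x,y,z:px2w(c,290+(x+.5)/8-.5,200+(y+.5)/8-.5,z).round(1)
print('tip',f(606,388,23),'headback',f(474,370,23))
r=movel([535.2,53.5,17.4],max_speed=10,guard=6);s=read_state();print(r,s['eef_pos'],s['ft_force'],s['torque'],s['time'])
wait(.2);s=read_state();print(s['eef_pos'],s['ft_force'],s['torque'],s['time'])
c=camera('top');pickle.dump(c,open('top6.pkl','wb'))
cv2.imwrite('pics/t6.png',cv2.resize(c['image'][200:275,290:390],None,fx=8,fy=8,interpolation=cv2.INTER_CUBIC))
E
```

```text
tip [ 514.  -105.8   23. ] headback [518.9 -61.7  23. ]
True [534.91440572  56.03912622  17.33687932] [ 0.46478435  1.21298288 -2.38161527] [ 0.58979642 -0.03696929  0.04303532] 12.8417
[534.73872686  56.02173311  17.1486477 ] [ 0.2804559   2.3155011  -1.96960435] [ 0.65768515 -0.13664776  0.09665927] 13.0417
```

View pics/t6.png

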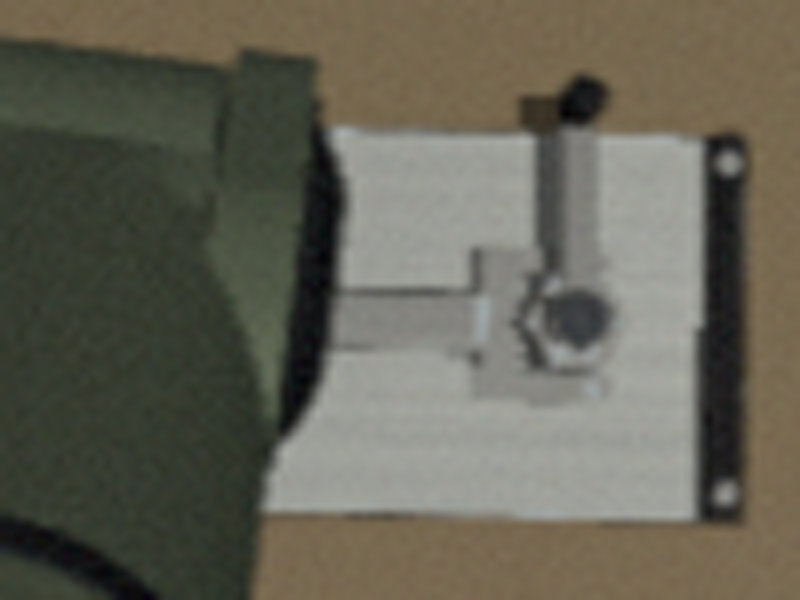

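```bash
python3 - <<'E'
from workcell import *
from h import *
r=movel([535.2,56.4,15.3],max_speed=15,guard=7);s=read_state();print(r,s['eef_pos'],s['ft_force'],s['torque'],s['time'])
open_gripper();wait(.2);s=read_state();print(s['eef_pos'],s['ft_force'],s['torque'],s['finger_gap'],s['time'])
movel([535.2,56.4,120],max_speed=150)
c=camera('scene');cv2.imwrite('pics/s7.png',cv2.resize(c['image'][170:240,230:360],None,fx=6,fy=6,interpolation=cv2.INTER_CUBIC))
c=camera('wrist');c['s']=read_state();pickle.dump(c,open('w7.pkl','wb'));cv2.imwrite('pics/w7.png',c['image'])
# lever feasibility
import numpy as np
S=np.array([535.2,-93.0]);off=35.5
for sg in (0,np.pi):
  for th in np.arange(0.1,-1.95,-.4):
    u=np.array([np.cos(th),np.sin(th)]);t=np.array([u[1],-u[0]])
    p=S+70*u+off*t; a=np.arctan2(t[1],t[0])+sg
    q=inverse_kinematics([*p,46],Rdown(a)); print(sg,round(th,1),p.round(),None if q is None else np.round(q,2))
E
```

```text
False [535.10667253  56.2100302   15.14875411] [-0.18213221  0.47361546 -1.4835595 ] [ 0.17468208 -0.02741078  0.04796922] 13.375
[535.19656733  56.41675889  15.28886311] [-4.88728431e-01 -2.36636845e-01  1.43825508e-04] [0.00227552 0.02514731 0.01433585] 85.22854869972436 14.2417
0 0.1 [ 608. -121.] [-0.3   0.87  0.63  1.76 -0.71  0.76 -0.77]
0 -0.3 [ 592. -148.] [-0.31  0.89  0.72  1.79 -0.81  0.78 -1.03]
0 -0.7 [ 566. -165.] [-0.33  0.91  0.81  1.85 -0.92  0.81 -1.29]
0 -1.1 [ 535. -171.] [-0.37  0.93  0.89  1.92 -1.02  0.83 -1.57]
0 -1.5 [ 505. -165.] [-0.42  0.95  0.97  2.01 -1.11  0.84 -1.86]
0 -1.9 [ 479. -148.] [ 0.53  0.66 -0.47  2.04  0.54  0.57  2.5 ]
3.141592653589793 0.1 [ 608. -121.] [ 0.2   0.75 -0.15  1.73  0.16  0.67  1.63]
3.141592653589793 -0.3 [ 592. -148.] [ 0.18  0.74 -0.05  1.76  0.06  0.64  1.37]
3.141592653589793 -0.7 [ 566. -165.] [ 0.15  0.72  0.05  1.82 -0.06  0.6   1.11]
3.141592653589793 -1.1 [ 535. -171.] [ 0.1   0.7   0.15  1.9  -0.19  0.56  0.84]
3.141592653589793 -1.5 [ 505. -165.] [ 0.04  0.67  0.23  1.99 -0.3   0.52  0.55]
3.141592653589793 -1.9 [ 479. -148.] [-0.04  0.65  0.31  2.07 -0.41  0.48  0.24]
```

View pics/s7.png

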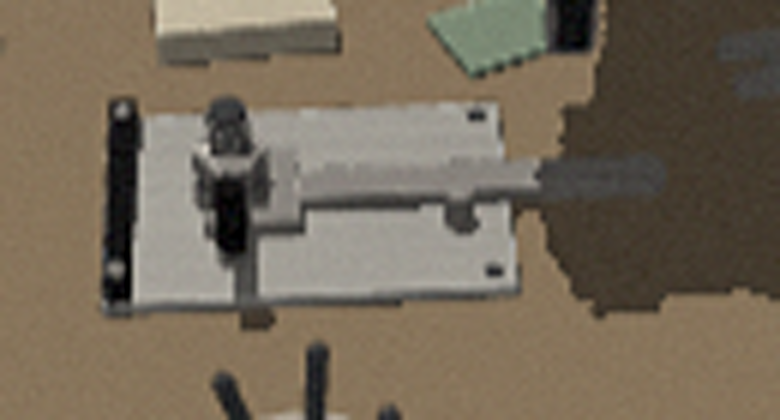

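View pics/w7.png

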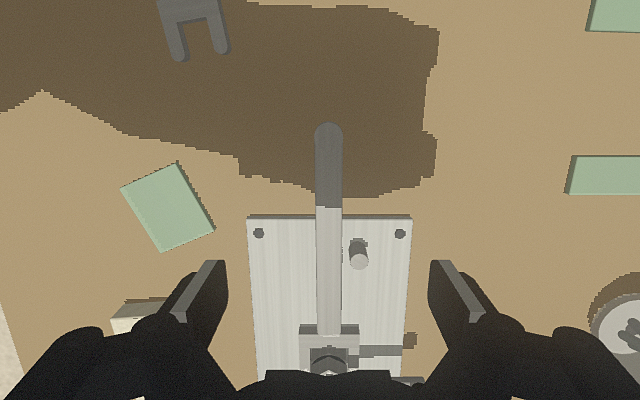

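```bash
cat > lev.py <<'E'
from workcell import *
from h import *
S=np.array([535.2,-93.0])
def pose(phi,off=35.6,r=70):
    u=np.array([np.cos(phi),np.sin(phi)]);t=np.array([u[1],-u[0]])
    return S+r*u+off*t, Rdown(np.arctan2(t[1],t[0])+np.pi), t
def rd(base,t,n=3):
    F=[]
    for i in range(n): F.append(np.array(read_state()['ft_force'])); wait(.02)
    F=np.mean(F,0)-base; return F, -F[:2]@t
E
python3 - <<'E'
from lev import *
import json
phi=.35
p,R,t=pose(phi); movep([*p,125],R); 
r=movel([*p,42],max_speed=100,guard=10); wait(.15)
s=read_state(); print(r,s['eef_pos'],s['time'])
base=np.mean([np.array(read_state()['ft_force'])],0); print('base',base)
log=[]
while phi>-.35:
    phi-=.08
    p,R,t=pose(phi); r=movel([*p,42],frame=R,max_speed=60,guard=6); 
    F,ft=rd(base,t); log.append((round(phi,3),round(ft,2),round(float(F[:2]@np.array([np.cos(phi),np.sin(phi)])),2),r))
    if ft>2.2 or r: break
print(log); s=read_state(); print(s['eef_pos'],s['time'])
json.dump(dict(phi=phi,base=list(base)),open('lev.json','w'))
c=camera('wrist');pickle.dump(c,open('w8.pkl','wb'));cv2.imwrite('pics/w8.png',c['image'])
c=camera('top');cv2.imwrite('pics/t8.png',cv2.resize(c['image'][190:280,290:410],None,fx=6,fy=6,interpolation=cv2.INTER_CUBIC))
E
```

```text
False [ 613.52466686 -102.49593606   42.64674049] 17.975
base [ 0.21670753 -0.25321028  0.08051475]
[(0.27, np.float64(0.45), -0.18, False), (0.19, np.float64(0.25), 0.35, False), (0.11, np.float64(0.29), 0.06, False), (0.03, np.float64(0.24), -0.24, False), (-0.05, np.float64(0.96), 0.02, False), (-0.13, np.float64(0.09), -0.08, False), (-0.21, np.float64(0.19), -0.13, False), (-0.29, np.float64(-0.16), -0.14, False), (-0.37, np.float64(0.16), -0.66, False)]
[ 587.84561129 -151.23441526   42.02998662] 20.75
```

View pics/w8.png

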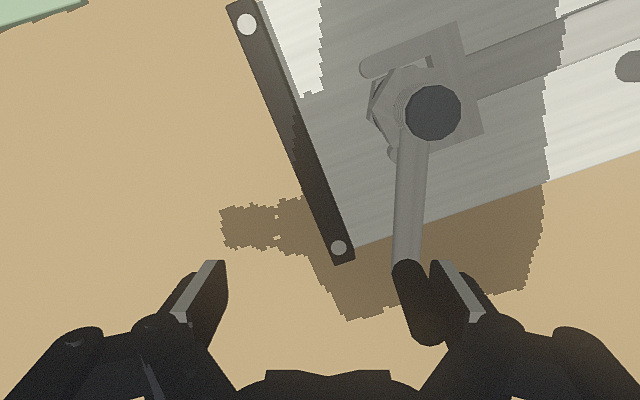

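```bash
python3 - <<'E'
from lev import *
import json
d=json.load(open('lev.json'));phi=d['phi'];base=np.array(d['base'])
log=[]
while phi>-1.75:
    phi-=.07
    p,R,t=pose(phi); r=movel([*p,42],frame=R,max_speed=50,guard=6.5); 
    F,ft=rd(base,t); log.append((round(phi,3),round(float(ft),2),round(float(F[:2]@np.array([np.cos(phi),np.sin(phi)])),2),r))
    if ft>2.2 or r: break
for l in log: print(*l)
s=read_state(); print(s['eef_pos'],p,s['time'])
json.dump(dict(phi=phi,base=list(base)),open('lev.json','w'))
c=camera('wrist');pickle.dump(c,open('w9.pkl','wb'));cv2.imwrite('pics/w9.png',c['image'])
c=camera('top');cv2.imwrite('pics/t9.png',cv2.resize(c['image'][190:280,290:410],None,fx=6,fy=6,interpolation=cv2.INTER_CUBIC))
E
```

```text
-0.44 0.11 0.08 False
-0.51 0.29 -0.21 False
-0.58 1.68 0.07 False
-0.65 2.09 0.4 False
-0.72 1.72 0.7 False
-0.79 2.28 0.77 False
[ 559.43650494 -167.74338461   42.0353829 ] [ 559.1805956  -167.78162231] 22.7
```

View pics/w9.png

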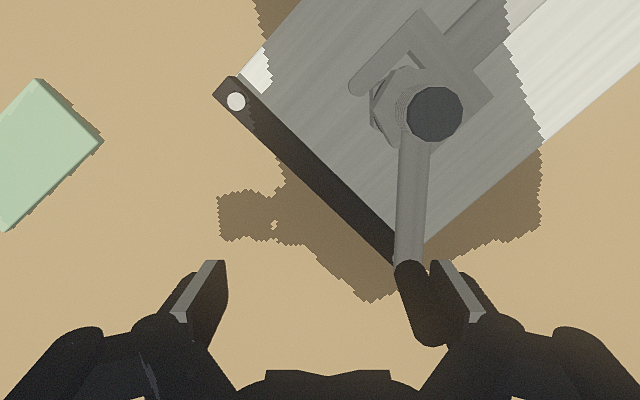

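View pics/t9.png

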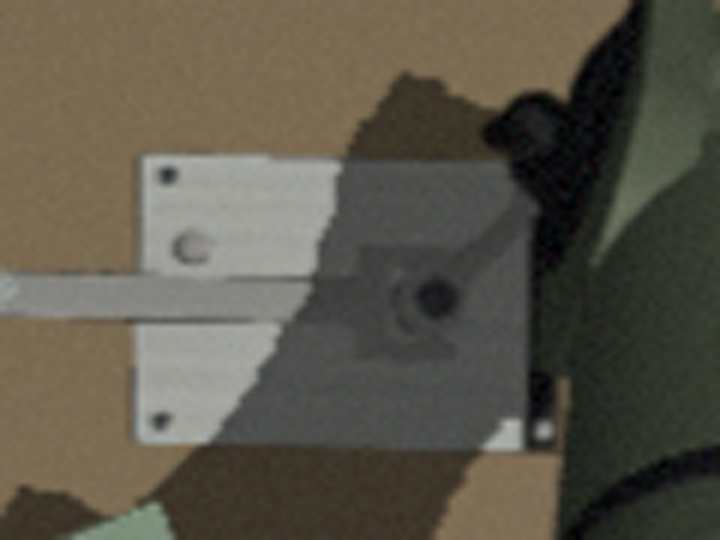

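```bash
python3 - <<'E'
from lev import *
import json
d=json.load(open('lev.json'));phi=d['phi'];base=np.array(d['base'])
log=[];ft=2
while phi>-1.75:
    phi-=.05 if ft<4 else .03
    p,R,t=pose(phi); r=movel([*p,42],frame=R,max_speed=30,guard=5); 
    F,ft=rd(base,t); log.append((round(phi,3),round(float(ft),2),round(float(F[:2]@np.array([np.cos(phi),np.sin(phi)])),2),r))
    if ft>6.2 or r: break
for l in log: print(*l)
s=read_state(); print(s['eef_pos'],p,s['time'])
json.dump(dict(phi=phi,base=list(base)),open('lev.json','w'))
c=camera('wrist');pickle.dump(c,open('w10.pkl','wb'));cv2.imwrite('pics/w10.png',c['image'])
c=camera('top');pickle.dump(c,open('t10.pkl','wb'));cv2.imwrite('pics/t10.png',cv2.resize(c['image'][190:280,290:410],None,fx=6,fy=6,interpolation=cv2.INTER_CUBIC))
E
```

```text
-0.84 3.49 0.65 False
-0.89 3.49 1.05 False
-0.94 3.58 1.4 False
-0.99 4.64 1.51 False
-1.02 5.71 1.12 False
-1.05 5.15 0.74 False
-1.08 5.87 0.86 False
-1.11 6.07 0.7 False
-1.14 6.49 0.38 False
[ 532.61630126 -171.36868341   42.12107106] [ 532.08426282 -171.47070907] 25.6333
```

View pics/w10.png

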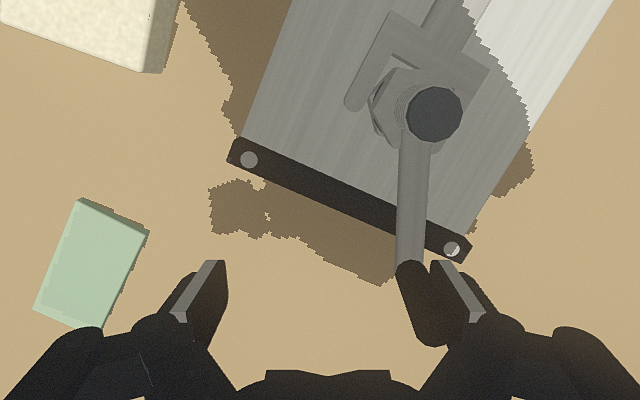

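View pics/t10.png

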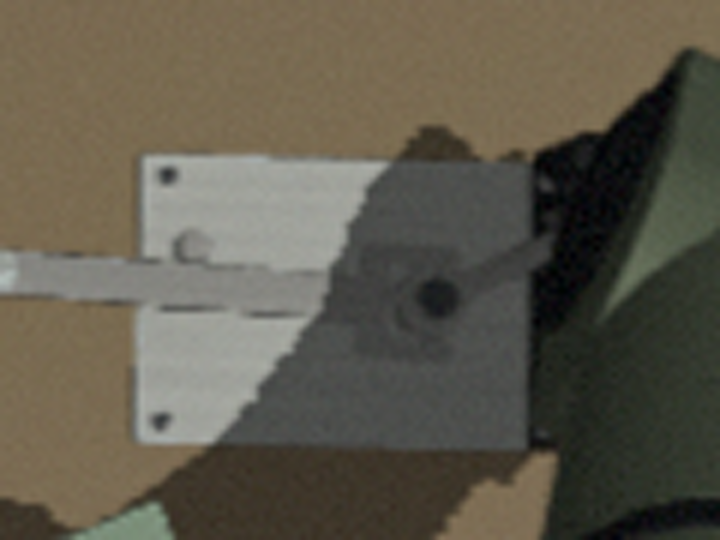

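```bash
python3 - <<'E'
from lev import *
import json
d=json.load(open('lev.json'));phi=d['phi'];base=np.array(d['base'])
for dp in (.02,.015):
    phi-=dp
    p,R,t=pose(phi); r=movel([*p,42],frame=R,max_speed=20,guard=4)
    F,ft=rd(base,t,8); print(phi,ft,r)
    if ft>6.7: break
wait(.25)
F,ft=rd(base,t,4);print('hold',ft,read_state()['time'])
json.dump(dict(phi=phi,base=list(base)),open('lev.json','w'))
E
```

```text
-1.1600000000000006 7.16535804537431 False
hold 6.970018255709306 26.4333
```

```bash
python3 - <<'E'
from lev import *
import json
d=json.load(open('lev.json'));phi=d['phi'];base=np.array(d['base'])
p,R,t=pose(phi+.3); movel([*p,42],frame=R,max_speed=60); wait(.1)
F,ft=rd(base,t,4);print('free',ft,F)
movel([*p,150],max_speed=150)
movep([545,70,150],Rdown(0)); wait(.2)
c=camera('wrist');c['s']=read_state();pickle.dump(c,open('w11.pkl','wb'));cv2.imwrite('pics/w11.png',c['image'])
print(c['s']['eef_pos'],c['s']['time'])
c=camera('top');pickle.dump(c,open('t11.pkl','wb'));cv2.imwrite('pics/t11.png',cv2.resize(c['image'][190:280,270:390],None,fx=6,fy=6,interpolation=cv2.INTER_CUBIC))
E
```

```text
free 0.14193837998341663 [ 0.04288944  0.16773245 -0.2357976 ]
[545.17992982  68.96076574 149.99018939] 29.25
```

View pics/w11.png

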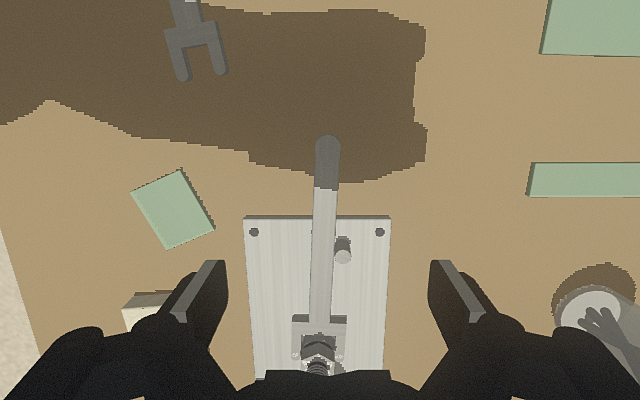

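View pics/t11.png

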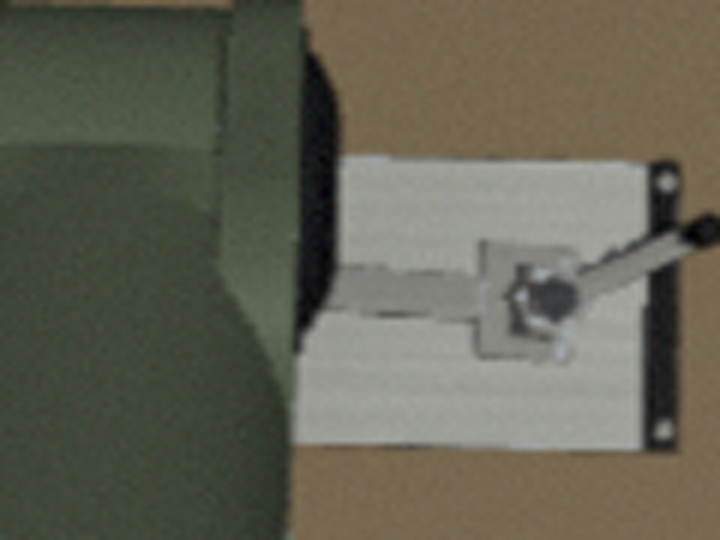

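```bash
python3 - <<'E'
from h import *
c=pickle.load(open('w11.pkl','rb'))
cv2.imwrite('pics/w11z.png',cv2.resize(c['image'][125:325,285:365],None,fx=6,fy=3,interpolation=cv2.INTER_CUBIC))
E
```

```text
(no output)
```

View pics/w11z.png

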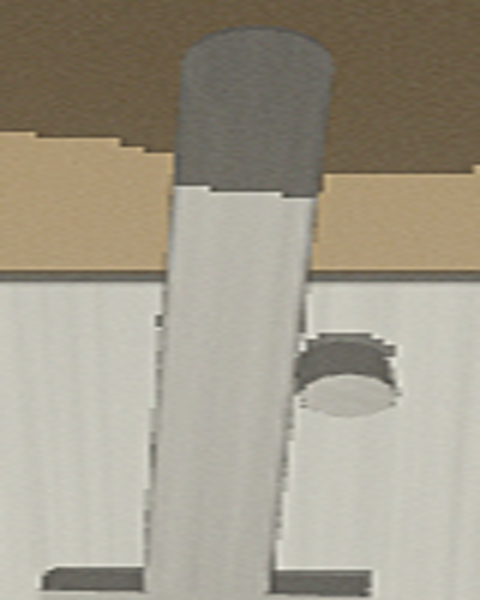

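```bash
python3 - <<'E'
from h import *
c=pickle.load(open('w11.pkl','rb'))
g=lambda x,y:px2w(c,285+(x+.5)/6-.5,125+(y+.5)/3-.5,22)[:2]
L0,L1=g(180,90),g(147,560);R0,R1=g(330,90),g(270,560)
a=(L0+R0)/2;b=(L1+R1)/2;tail=g(257,27)
print(L0,L1,R0,R1,np.linalg.norm(L0-R0),np.linalg.norm(L1-R1)); d=(b-a)/np.linalg.norm(b-a)
print('mid',a,b,'ang from -y',np.arctan2(d[0],-d[1]),'tail',tail,'jaw',tail+205*d,'grip',tail+55*d)
W=cloud(c);print(W[250,322],W[150,327])
E
```

```text
[534.94314931  94.46443192] [527.9873446  -50.43488594] [554.59265409  94.4262046 ] [546.71925027 -50.46814767] 19.649541964074764 18.731935208178363
mid [544.7679017   94.44531826] [537.35329744 -50.4515168 ] ang from -y -0.051127014701747374 tail [545.06288847 110.84565645] jaw [534.58641605 -93.88646982] grip [542.25212758  55.91752501]
[540.20547684  11.41387565  21.73010358] [544.71031072  98.04783087  21.4811727 ]
```

```bash
python3 - <<'E'
from workcell import *
from h import *
R=Rdown(-.051);d=np.array([-.051,-.9987]);g=np.array([542.2,55.9])
movel([*g,80],frame=R); r=movel([*g,15.2],max_speed=70,guard=10); print(r)
clamp();wait(.1);s=read_state();print(s['eef_pos'],s['finger_gap'],s['ft_force'],s['torque'],s['time'])
p=g-d*12; r=movel([*p,15.6],max_speed=20,guard=20);s=read_state();print(r,s['eef_pos'],s['ft_force'],s['torque'],s['time'])
if not r:
    p=g-d*46; r=movel([*p,16.2],max_speed=40,guard=15);s=read_state();print(r,s['eef_pos'],s['ft_force'],s['torque'],s['time'])
c=camera('top');pickle.dump(c,open('t12.pkl','wb'));cv2.imwrite('pics/t12.png',cv2.resize(c['image'][190:280,270:390],None,fx=6,fy=6,interpolation=cv2.INTER_CUBIC))
E
```

```text
False
[542.29210351  55.94285308  15.52276975] 17.879015906525083 [-2.27994502 -0.31040409  7.46972998] [0.03735238 0.40720372 0.0715322 ] 31.7333
False [542.89227882  68.16928593  15.61868485] [ 0.7071851   1.01073661 -0.8688894 ] [ 0.19456074 -0.2903737   0.10507455] 32.4833
False [544.54046247 101.62071241  16.20721701] [-0.0032765  -0.40626844 -1.36512363] [ 0.10400543 -0.06381707  0.04233734] 33.4833
```

View pics/t12.png

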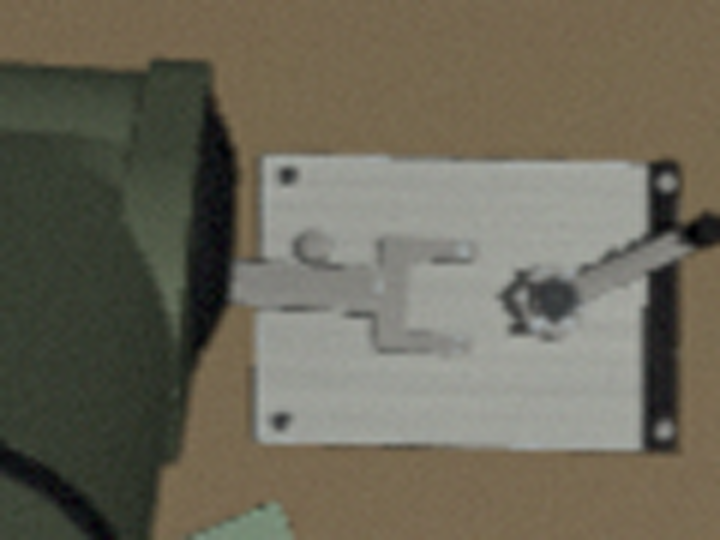

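Spanner is off the nut (prongs at zoom x≈470, nut at ≈500) and still short of the peg. Next: lift over the peg and lay it back at its original place.

```bash
python3 - <<'E'
from workcell import *
from h import *
s=read_state();p=s['eef_pos']
movel([p[0]-1,p[1],75],max_speed=100)
movel([553.4,293.1,75],frame=Rdown(.131),max_speed=150)
r=movel([553.4,293.1,6.9],max_speed=60,guard=8);s=read_state();print(r,s['eef_pos'],s['ft_force'],s['time'])
open_gripper();wait(.2)
movel([553.4,293.1,150],max_speed=120)
movep([545,150,230],Rdown(0));wait(.3)
s=read_state();print(s['eef_pos'],s['ft_force'],s['time'])
for n in('top','wrist'):
    c=camera(n);pickle.dump(c,open(n+'13.pkl','wb'));cv2.imwrite(f'pics/{n}13.png',c['image'])
W=cloud(c)
E
```

```text
True [553.15793309 292.95534403   7.58671852] [-1.06166673 -0.19455452  8.17410514] 36.7667
[544.85473767 150.52838662 229.50688966] [-0.10973423  0.16205195 -0.42707801] 39.975
```

View pics/wrist13.png

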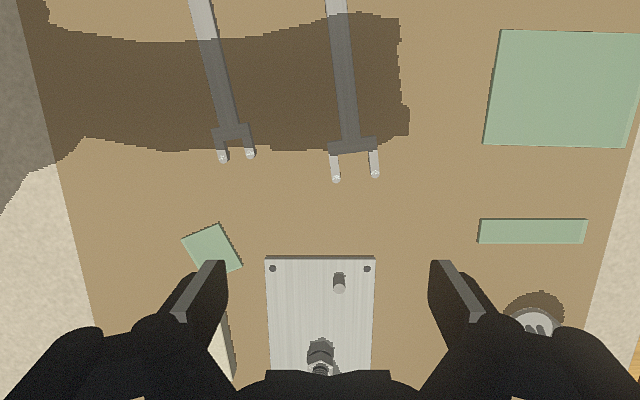

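View pics/top13.png

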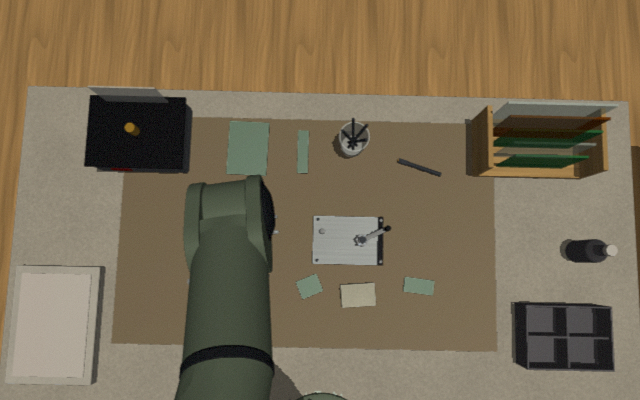

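```bash
python3 - <<'E'
from h import *
a=pickle.load(open('top0.pkl','rb'));b=pickle.load(open('top13.pkl','rb'))
c=pickle.load(open('top13.pkl','rb'))
S=np.array([535.0,-92.5])
p=px2w(c,388,228,87)[:2]-S;print('lever r,ang',np.hypot(*p),np.arctan2(p[1],p[0]))
w=pickle.load(open('wrist13.pkl','rb'));W=cloud(w)
for u,v in((345,80),(350,130),(335,170),(375,168)):print(W[v,u].round(1))
from workcell import *
finish_job()
E
```

```text
lever r,ang 70.5182377033431 -1.1394773392957016
[561.7 232.6  14.4]
[567.6 184.2  13.5]
[552.5 142.4  13.8]
[594.7 144.5  13.7]
the job is handed in; nothing more can be done
```

The stop post should be locked, and I handed the job in at about 40 s. The hand-in gives no verdict, so this rests on my own readings.

- **Fitting the spanner:** I gripped the wide-jaw spanner 150 mm behind its jaw and lowered it between the peg and the nut. I then slid it on, with the last push at 10 mm/s. The only contact was a few newtons when it reached home. After tightening, the wrist camera put the jaw centre within about 2 mm of the stud's axis, which is also about the limit of its calibration.
- **Tightening:** I pushed the lever pin with one open finger, and it ran light for about 0.6 rad before it seated. It then dragged the lower nut until the handle met the peg. I stopped at 7.2 N, and it held at 7.0 N. After release the force reading went back to 0.1 N. I could not read the lock washer directly; by the stated 14 N per rad, 7 N means about 0.18 rad.
- **Lower nut:** I did not measure its turn directly. The spanner handle swung only about 0.05 rad to the peg, and jaw play should add about 0.1 rad, so it should be well under 0.5 rad.
- **Drawing off:** The spanner came off with about 1 N of pull. I lifted it over the peg and laid it back at its starting place.
- **Last checks:** The spanner's top is at 13.5 to 14.4 mm along its length, so it is flat on the mat, and its jaw is over 200 mm from the stud. By eye, the bystanders in view look unmoved; the arm covered the small spanner in the last top picture, and I saw it only in the wrist picture. The lever stayed at about −1.14 rad, where I left it, and the gripper is raised clear.

No check failed or disagreed.

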